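Unlock the scrap bay and sweep the carving offcuts in

ROBOT

A 7-joint arm with a two-finger parallel gripper is mounted at the origin on the work surface. World frame = base frame: x ahead of the robot, y to its left, z up, the work surface at z = 0. Lengths are in m, angles in rad, forces in N, time in s.
With the tool pointing down it reaches from about 0.425 to 0.825 m from the base axis. Payload 3.6 kg.
Tool frame: the origin (TCP) lies midway between the tips of the shut fingers; the grasp point (between the pads) lies 19 mm behind it; z points along the fingers, y is the line along which they close (so a half turn about z gives the same grasp; the last joint's range is limited). The gripper opens to 93 mm and grips with 3 to 60 N. Pads are 15 mm wide; open, the fingers measure 128 mm over their backs; the gripper's body (75 mm by 188 mm) begins 65 mm behind the grasp point.
Start: joints at [1.204, 0.615, -0.013, 1.423, 0.008, 1.103, -0.04], TCP at [0.217, -0.613, 0.181] pointing down, gripper open.
Joint ranges: [-3.12, 3.12], [-0.3, 2.06], [-1.34, 1.32], [0.26, 2.42], [-1.36, 4.5], [0.01, 1.98], [-2.84, 2.84]. Speed limits (rad/s): [2.79, 2.79, 3.14, 3.14, 3.14, 3.14, 3.14].

INTERFACE

Orientations are given as a unit quaternion [w, x, y, z].
In Python, from station import ctrl, imaging gives the robot as it stands. The module is installed in compiled form; this text tells all that it offers.
- The arm moves only by the tool drive_tool, never from a script. Its arguments are lists of equal length, an entry for each row: "rot": the turn, a rotation vector about the tool's x, y, z in rad, a list of three; "slide": the shift along the tool's x, y, z in mm, a list of three; "jaw": the closure, from 0 (fully open) to 1 (shut). A call has 1 to 20 rows; each row is the pose to reach, as a shift and turn from the pose commanded when the call began, along the tool's axes at that moment; what a row does not reach only later rows make up. A row lasts 1/10 s, in which the tool goes at most 50 mm and 8.59 degrees, less where a joint would pass 70% of its speed; a pose out of reach is approached as far as the arm can. A call with a gripper value outside its range is refused whole. The fingers move at their own pace and stop on an object; "squeeze" is the grip in N (left out, the last holds). Time passes only in rows, so rows that repeat a pose let the fingers close. It gives the time, the measured TCP pose, the force, the opening and the grip force at its end, in the units of the state.
- ctrl.sense(): the state, without advancing time (a new reading comes with each control period).
- imaging.grab_frame(name): name is "side" or "top"; returns (picture, depth): 480x640x3 uint8, red, green, blue; 480x640 float32, m along the optical axis (not along the pixel's ray), 0 where there is no reading.
- imaging.calibration(name): a dict with "fov_y" (degrees; the focal length in pixels is half the picture's height over the tangent of half this angle, whatever the lens; pixels are square), "cx", "cy" (the principal point, pixels), "R" (3x3) and "t" (3): a world point X has camera coordinates R X + t. Camera axes: x right, y down, z forward; pixel columns grow to the right and rows downward; lengths in m; the calibration is good to about 2 mm. A picture is of the moment at which its call begins. calibration takes no time and is no camera call.
- ctrl.hand_in(): hands the job in; it is judged then, once.
The state is a dict: "clock": time; "joint_pos": joint angles; "joint_velocities": joint speeds; "joint_torque": joint torques, N m; "tcp_pos": TCP position; "tcp_rot": TCP orientation; "ft_force": force on the tool from outside, world axes, zero at the start; "ft_torque": the same for the moment, N m; "width": finger opening in m; "grip_force": force on a finger pad.
Only numpy, scipy, OpenCV 4.12 (cv2) and the standard library are available. Lean on these libraries where they do the work, as an engineer would, in place of code of your own. Each camera call takes 0.05 s, during which the arm holds its last target. There are 200 camera calls.

TASK

Open the scrap bay: pull its spring collar up, turn it anticlockwise (seen from above) so that the gate swings into the bay, and let it drop down into its other notch. Then take the wooden pusher by its grip, sweep the three loose offcuts through the mouth into the bay with it (the robot itself must not touch the offcuts), and leave the pusher standing upright on the table outside the bay. Leave the jar, the carved bird and the drinking bottle alone.

Things in the scene. Friction and masses are not known exactly. Their poses are not given: they have to be found in the camera images.
- bay: Fixed plywood scrap bay (all sizes in mm): three walls 40 high, 12 thick, no floor or sill. Origin: middle of the mouth, on the table; +x into the bay, y along the mouth, z up. Inside: y -100 to 107, x 0 to 200; the open gate and its pivot take y above 65. The gate shuts the mouth at x = 0; its pivot with the spring collar on top is at x = 0, y = 112, on a base 64 square, 28 high.
- collar_grip (a point): On the upright axis of the spring collar's round ribbed steel sleeve, at the height to grip: 92 above the table when down. Sleeve 42 in diameter, 64 to 112 above the table, with an 18 diameter cap 4 high on top; below it a 58 diameter flange (52 to 64), around which the gate's board begins at 30 from the axis, up to 68 high. The collar turns with the gate.
- collar (a joint): How far the collar is pulled up, m: 0 down, 0.016 top stop; it springs down when let go. Pulling takes 5 to 10 N. A tooth under the flange sits beside an index stop 0.011 high: collar and gate can be turned only while it is lifted by more than that.
- gate (a joint): Turn of the gate and collar together about the upright pivot, rad, growing anticlockwise from above: 0 shut and locked, 1.35 fully open (end stop). Gate: board 8 thick, 66 high, its end 208 from the pivot, swinging into the bay. Turns easily while the collar is lifted; within about 0.07 rad of either end the collar can drop beside the stop and locks there.
- pusher: Wooden pusher, loose, standing upright on the table, 0.16 to 0.28 kg. Origin: centre of its underside, z up. Board 24 thick (x), 130 long (y), 38 high; on top of it a dark upright grip 24 thick (x), 74 long (y), from 36 to 98 high: pinch the grip across x.
- offcut_block: Loose light-wood offcut, block 36 x 26 x 26 high. Origin: centre of its underside.
- offcut_step: Loose light-wood offcut with a step, 34 x 28, 14 high, 26 high at one end. Origin: centre of its underside.
- offcut_round: Loose light-wood offcut, a round slice 34 in diameter, 24 high, standing flat. Origin: centre of its underside.
- wax_jar: Bystander: amber jar, 66 in diameter, 75 high. Origin: centre of its underside.
- bird: Bystander: small carved wooden bird on a round stand, about 100 long, 95 high. Origin: centre of its underside.
- drink: Bystander: metal drinking bottle, 68 in diameter, 190 high. Origin: centre of its underside.
There are look-alikes about, which are no part of the job. What is shaped like the pusher but pink is not meant. Leave any orange look-alike of the offcut_round alone.

How it is judged:
By the outcome, as a careful person would: the job done as asked, in the order asked, and still so for the second after the job is handed in, with the robot touching nothing.
It also fails if it takes over 51 s, if anything falls off the work surface, if the arm or the gripper's body presses on something with over 40 N, if the wrist force passes 120 N, or if a joint passes its speed limit or range.

## Working session

There is one attempt and no reset: what is moved stays moved. The work goes in short steps, Python scripts to look and compute and a tool call to move; the robot and the scene stay as the last step left them, time stands still between calls to the robot, and variables do not carry over. Pictures are saved under pics/ and viewed, at most 10 in all, crops included, and the job is handed in when it is done.

Besides the shell and the picture viewer there is one more tool, called after "Call:" by a JSON object that holds its "op" and its "data". drive_tool: Moves the arm, as the interface text tells. Its arguments: {"type":"object","properties":{"rot":{"type":"array","items":{"type":"array","items":{"type":"number"}}},"slide":{"type":"array","items":{"type":"array","items":{"type":"number"}}},"jaw":{"type":"array","items":{"type":"number"}},"squeeze":{"type":"number"}},"required":["rot","slide","jaw"]}

```bash
mkdir -p pics; cat > h.py <<'E'
import numpy as np, cv2
from station import ctrl, imaging
def cal(n):
    c=imaging.calibration(n); f=240/np.tan(np.radians(c["fov_y"])/2)
    return c,f,np.array(c["R"]),np.array(c["t"])
def plane(n,u,v,z):
    c,f,R,t=cal(n); d=R.T@np.array([(u-c["cx"])/f,(v-c["cy"])/f,1]); o=-R.T@t
    return o+d*(z-o[2])/d[2]
def cloud(n,dep):
    c,f,R,t=cal(n); v,u=np.mgrid[:480,:640]
    P=np.stack([(u-c["cx"])/f*dep,(v-c["cy"])/f*dep,dep],-1)
    return (P-t)@R
def proj(n,X):
    c,f,R,t=cal(n); p=R@np.array(X)+t; return f*p[0]/p[2]+c["cx"],f*p[1]/p[2]+c["cy"]
E
python3 - <<'E'
from h import *
for n in("top","side"):
    p,d=imaging.grab_frame(n); np.savez(f"pics/{n}0.npz",p=p,d=d); cv2.imwrite(f"pics/{n}0.png",p[...,::-1])
    print(imaging.calibration(n))
s=ctrl.sense(); print(s["tcp_pos"],s["tcp_rot"],s["clock"])
E
```

```text
{'fov_y': 49.18645386096584, 'cx': 322.49288098853697, 'cy': 232.9147464969035, 'R': array([[ 0.00304485, -0.999972  , -0.0068365 ],
       [-0.98310741, -0.00174224, -0.18302127],
       [ 0.18300423,  0.00727828, -0.98308518]]), 't': array([0.00718402, 0.5297586 , 1.37678183])}
{'fov_y': 52.04725111245095, 'cx': 321.826854163569, 'cy': 242.3088332314279, 'R': array([[-0.85764104, -0.514192  ,  0.00764454],
       [-0.35914918,  0.58826727, -0.72453674],
       [ 0.36805396, -0.62413797, -0.68919379]]), 't': array([0.40969293, 0.25036436, 0.91273509])}
[ 0.21697685 -0.61189667  0.18001565] [-1.11360554e-03  9.85513788e-01  1.69591526e-01 -2.20286481e-04] 0.1
```

View pics/top0.png

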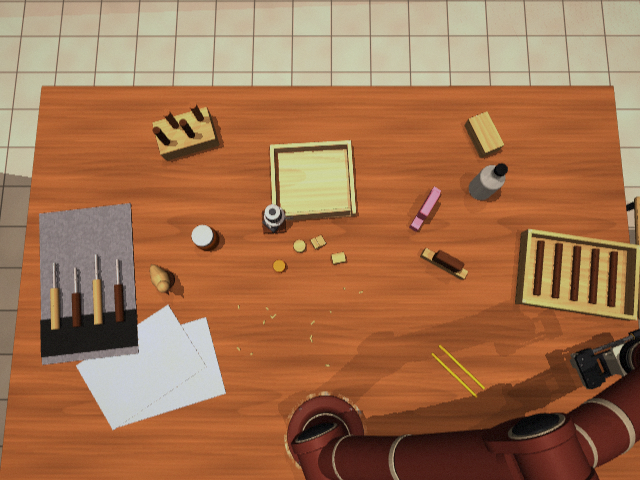

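View pics/side0.png

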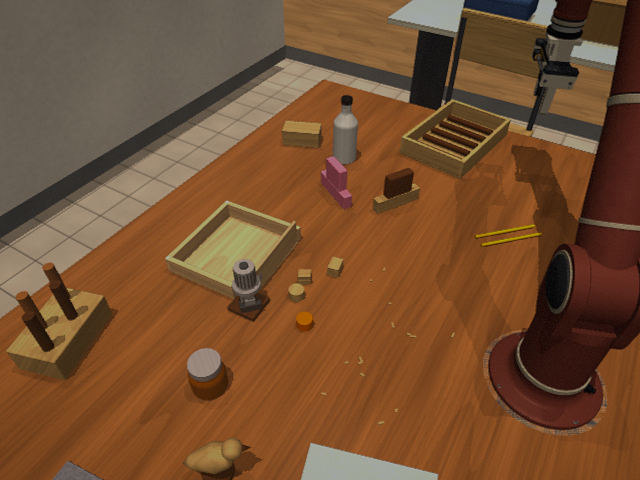

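The top view shows the collar at (274,214), bay (270-355,142-220), and loose offcuts: round (299,246), step (318,242), block (339,258). The orange look-alike is at (279,266). Pusher candidates are wood with a dark grip at (445,262) and pink at (426,208); the wooden one fits. The jar is at (204,237), the bird at (161,279) and the bottle at (487,182).

```bash
python3 - <<'E'
from h import *
D={n:np.load(f"pics/{n}0.npz") for n in("top","side")}
W={n:cloud(n,D[n]["d"]) for n in D}
def reg(n,u0,u1,v0,v1,z0,z1,name):
    P=W[n][v0:v1,u0:u1].reshape(-1,3); P=P[(P[:,2]>z0)&(P[:,2]<z1)]
    if len(P)<4: print(name,n,len(P));return
    r=cv2.minAreaRect((P[:,:2]*1000).astype(np.float32)); 
    print(name,n,len(P),"mean",P.mean(0).round(4),"rect",np.round(r[0],1),np.round(r[1],1),round(r[2],1))
t="top"
print("table",W[t][300,240:260,2].mean(), W["side"][400,400:420,2].mean())
reg(t,260,290,195,235,.1,.13,"collartop"); reg("side",228,262,250,300,.1,.13,"collartop")
reg(t,260,365,135,225,.03,.05,"baywalls"); reg("side",160,305,200,300,.03,.05,"baywalls")
reg(t,290,307,238,254,.015,.04,"round"); reg("side",286,306,282,302,.015,.04,"round")
reg(t,309,328,234,250,.008,.04,"step"); reg("side",296,314,266,285,.008,.04,"step")
reg(t,329,349,250,267,.015,.04,"block"); reg("side",326,346,255,279,.015,.04,"block")
reg(t,415,475,240,285,.08,.11,"grip");reg("side",370,425,165,212,.085,.11,"grip")
reg(t,415,475,240,285,.025,.045,"pboard");reg("side",370,425,165,215,.025,.045,"pboard")
reg(t,405,445,180,235,.02,.11,"pink")
reg(t,465,510,160,205,.02,.2,"bottle")
reg(t,190,220,222,255,.05,.09,"jar");reg(t,270,290,257,275,.01,.04,"orange")
im=D["top"]["p"][120:300,250:490]; cv2.imwrite("pics/crop0.png",cv2.resize(im,(800,600),interpolation=cv2.INTER_CUBIC)[...,::-1])
E
```

```text
table 0.07328178008678556 -0.0004126114466835152
collartop top 214 mean [0.5739 0.1397 0.1133] rect [574.9 140.9] [41.1 41.8] 2.8
collartop side 341 mean [0.5697 0.1447 0.1106] rect [572.3 141.7] [40.6 44. ] 37.2
baywalls top 1097 mean [0.7144 0.035  0.0405] rect [679.3  52.7] [229.9 260.5] 3.7
baywalls side 1698 mean [0.6977 0.0491 0.0381] rect [672.5  47.9] [240.1 252.1] 3.6
round top 121 mean [0.4996 0.0727 0.025 ] rect [500.2  72.5] [32.3 32. ] 14.6
round side 185 mean [0.4965 0.0763 0.0225] rect [497.2  75.4] [32.8 32.9] 10.1
step top 135 mean [0.5112 0.022  0.0197] rect [511.9  25.1] [32.7 42.7] 24.3
step side 179 mean [0.5065 0.0294 0.0191] rect [505.1  31.9] [28.5 58.8] 28.5
block top 130 mean [ 0.4663 -0.0343  0.027 ] rect [466.8 -34.4] [26.1 35.9] 11.9
block side 182 mean [ 0.4635 -0.03    0.0239] rect [464.5 -32.6] [25.9 42.1] 10.4
grip top 298 mean [ 0.4502 -0.3205  0.0972] rect [ 450.8 -322. ] [74.4 25.7] 58.7
grip side 259 mean [ 0.447  -0.3162  0.0943] rect [ 448.1 -320.3] [74.4 29.1] 63.5
pboard top 234 mean [ 0.4505 -0.3164  0.0376] rect [ 451.1 -321.9] [129.9  25.4] 59.9
pboard side 335 mean [ 0.448  -0.309   0.0348] rect [ 447.1 -320.3] [133.8  26.3] 59.5
pink top 448 mean [ 0.594  -0.2686  0.0755] rect [ 604.  -275.7] [ 24.2 130.4] 58.7
bottle top 894 mean [ 0.6577 -0.4264  0.1201] rect [ 663.9 -433.6] [66.9 58.8] 43.2
jar top 427 mean [0.5174 0.3277 0.0734] rect [519.1 329.4] [58.2 59. ] 16.2
orange top 125 mean [0.444  0.1277 0.0243] rect [444.3 128.1] [31.7 32.7] 45.8
```

View pics/crop0.png

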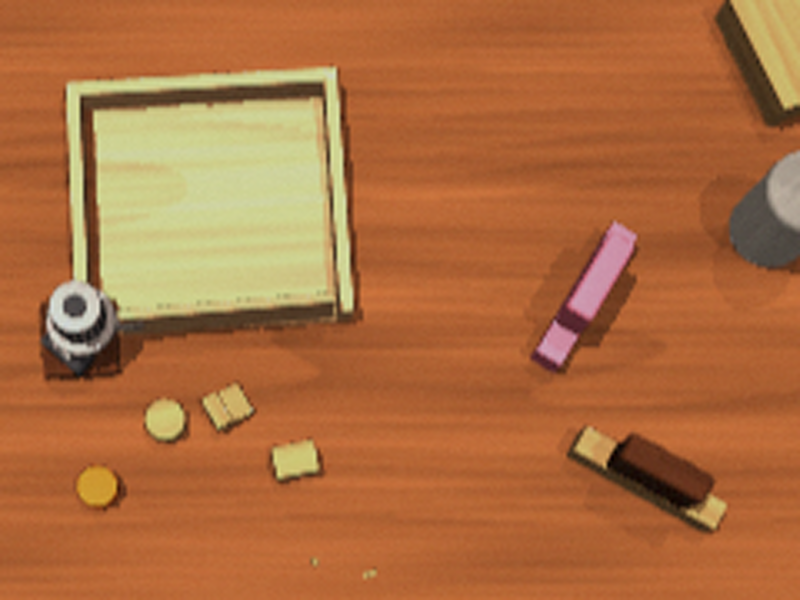

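The crop confirms the wooden dark-grip pusher and the three light offcuts; the pink pusher and orange round stay put. The sizes match: 41 mm collar, 130x25 board, 36x26 block.

Averaging both views, the collar is at (573.5, 141.3) mm. The bay is turned +3.7°, with its origin near (580.7, 29.5).

```bash
cat >> h.py <<'E'
from scipy.spatial.transform import Rotation as Ro
def go(*T):
    """T: (x,y,z mm of TCP, tool-y heading deg) -> slide/rot in current tool axes"""
    s=ctrl.sense(); q=np.array(s["tcp_rot"]); R=Ro.from_quat(q[[1,2,3,0]]); p=np.array(s["tcp_pos"])*1000
    print("t",round(s["clock"],2),"p",p.round(1),"F",np.round(s["ft_force"],1),"w",round(s["width"],4),"grip",round(s["grip_force"],1),"j",np.round(s["joint_pos"],2))
    y=R.apply([0,1,0]); print("heading",np.degrees(np.arctan2(y[1],y[0])).round(1))
    for x,yy,z,h in T:
        a=np.radians(h); Y=np.array([np.cos(a),np.sin(a),0]); Z=np.array([0,0,-1.]); X=np.cross(Y,Z)
        G=Ro.from_matrix(np.stack([X,Y,Z],1))
        print("slide",R.inv().apply(np.array([x,yy,z])-p).round(1),"rot",(R.inv()*G).as_rotvec().round(3))
E
python3 -c "
from h import *
go((573.5,141.3,180,-25),(573.5,141.3,74,-25))"
```

```text
t 0.1 p [ 217.  -611.9  180. ] F [ 1.1 -0.1  0.8] w 0.0934 grip 0.0 j [ 1.2   0.62 -0.01  1.42  0.01  1.1  -0.04]
heading -70.5
slide [ 587.8 -590.7    1.3] rot [-0.002 -0.001 -0.794]
slide [ 587.8 -590.5  107.3] rot [-0.002 -0.001 -0.794]
```

Call:
{"op": "drive_tool", "data": {"rot": [[-0.002,-0.001,-0.794],[-0.002,-0.001,-0.794],[-0.002,-0.001,-0.794],[-0.002,-0.001,-0.794],[-0.002,-0.001,-0.794],[-0.002,-0.001,-0.794],[-0.002,-0.001,-0.794],[-0.002,-0.001,-0.794],[-0.002,-0.001,-0.794],[-0.002,-0.001,-0.794],[-0.002,-0.001,-0.794],[-0.002,-0.001,-0.794],[-0.002,-0.001,-0.794],[-0.002,-0.001,-0.794],[-0.002,-0.001,-0.794],[-0.002,-0.001,-0.794],[-0.002,-0.001,-0.794],[-0.002,-0.001,-0.794],[-0.002,-0.001,-0.794],[-0.002,-0.001,-0.794]], "slide": [[588,-591,1],[588,-591,1],[588,-591,1],[588,-591,1],[588,-591,1],[588,-591,1],[588,-591,1],[588,-591,1],[588,-591,1],[588,-591,1],[588,-591,1],[588,-591,1],[588,-591,1],[588,-591,1],[588,-591,1],[588,-591,1],[588,-591,1],[588,-591,1],[588,-591,1],[588,-591,1]], "jaw": [0,0,0,0,0,0,0,0,0,0,0,0,0,0,0,0,0,0,0,0], "squeeze": 30}}

```text
clock: 2.1
tcp_pos: [0.5734, 0.1387, 0.1797]
tcp_rot: [0.002, 0.844, 0.536, -0.001]
ft_force: [-0.1, -0.4, -0.1]
width: 0.0929
grip_force: 0.0
```

```bash
python3 -c "
from h import *
go((573.5,141.3,74,-25))
p,d=imaging.grab_frame('side');cv2.imwrite('pics/a.png',cv2.resize(p[60:360,120:520],(800,600))[...,::-1])"
```

```text
t 2.1 p [573.4 138.7 179.7] F [-0.1 -0.4 -0.1] w 0.0929 grip 0.0 j [-0.06  0.54 -0.35  1.6   0.21  1.04 -0.91]
heading -25.1
slide [  2.8  -1.2 105.6] rot [ 0.001  0.004 -0.002]
```

View pics/a.png

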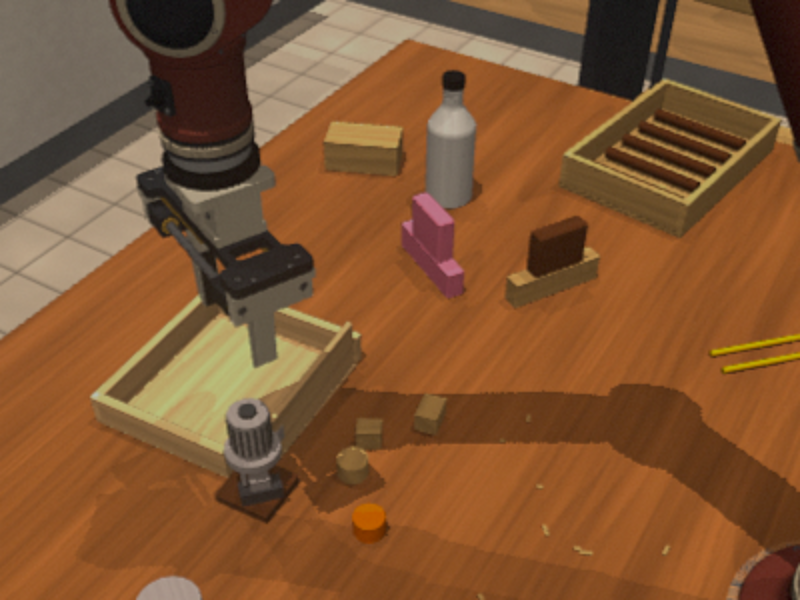

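The picture shows the gripper open above the collar, with the gate shut and nothing disturbed. Next is descending and closing.

Call:
{"op": "drive_tool", "data": {"rot": [[0,0,0],[0,0,0],[0,0,0],[0,0,0],[0,0,0],[0,0,0],[0,0,0],[0,0,0],[0,0,0],[0,0,0],[0,0,0]], "slide": [[0,0,0],[0,0,30],[0,0,60],[0,0,90],[0,0,106],[0,0,106],[0,0,106],[0,0,106],[0,0,106],[0,0,106],[0,0,106]], "jaw": [0,0,0,0,0,0,1,1,1,1,1], "squeeze": 40}}

```text
clock: 3.25
tcp_pos: [0.5743, 0.1408, 0.0747]
tcp_rot: [0.001, 0.843, 0.537, 0.0]
ft_force: [-0.2, -0.1, 0.0]
width: 0.0574
grip_force: 0.0
```

```bash
python3 -c "
from h import *
go()"
```

```text
t 3.25 p [574.3 140.8  74.7] F [-0.2 -0.1  0. ] w 0.0574 grip 0.0 j [-0.08  0.66 -0.31  1.72  0.27  0.81 -0.96]
heading -25.0
```

Let the fingers finish closing, then lift 14.5 mm.

Call:
{"op": "drive_tool", "data": {"rot": [[0,0,0],[0,0,0],[0,0,0],[0,0,0],[0,0,0],[0,0,0]], "slide": [[0,0,0],[0,0,0],[0,0,0],[0,0,0],[0,0,0],[0,0,0]], "jaw": [1,1,1,1,1,1]}}

```text
clock: 3.85
tcp_pos: [0.574, 0.1417, 0.0747]
tcp_rot: [0.001, 0.843, 0.538, 0.0]
ft_force: [-0.6, 0.7, 4.5]
width: 0.01
grip_force: 2.5
```

Call:
{"op": "drive_tool", "data": {"rot": [[0,0,0],[0,0,0],[0,0,0],[0,0,0],[0,0,0]], "slide": [[0,0,-4],[0,0,-8],[0,0,-12],[0,0,-14.5],[0,0,-14.5]], "jaw": [1,1,1,1,1]}}

```text
clock: 4.35
tcp_pos: [0.5743, 0.1408, 0.089]
tcp_rot: [0.001, 0.843, 0.537, 0.0]
ft_force: [0.5, -0.7, 0.2]
width: 0.0003
grip_force: 0.0
```

```bash
python3 -c "
from h import *
go()"
```

```text
t 4.35 p [574.3 140.8  89. ] F [ 0.5 -0.7  0.2] w 0.0003 grip 0.0 j [-0.08  0.64 -0.32  1.7   0.26  0.84 -0.95]
heading -25.0
```

```bash
python3 -c "
from h import *
p,d=imaging.grab_frame('side');q,e=imaging.grab_frame('top')
a=cv2.resize(p[210:360,160:360],(800,600))
b=cv2.resize(q[130:280,220:420],(800,600));cv2.imwrite('pics/b.png',cv2.resize(np.hstack([a,b]),(800,300),interpolation=cv2.INTER_AREA)[...,::-1])
W=cloud('top',e);np.savez('pics/b.npz',p=p,d=d,q=q,e=e)
"
```

```text
(no output)
```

View pics/b.png

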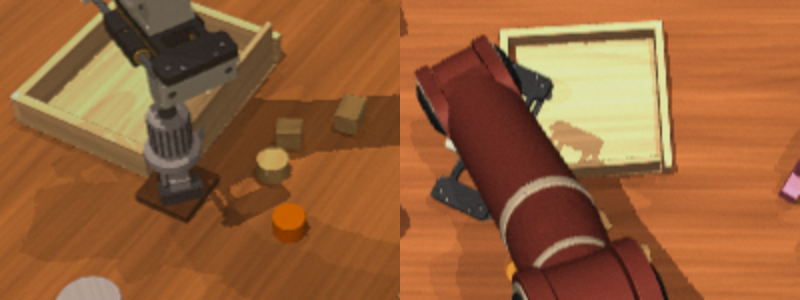

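```bash
python3 -c "
from h import *
z=np.load('pics/b.npz')
for X in [(.574,.141,.089),(.574,.141,.116),(.574,.141,.13),(.5735,.1413,0)]: print(X,np.round(proj('side',X),1),np.round(proj('top',X),1))
W=cloud('side',z['d'])
for v in range(240,312,4): print(v,[tuple((W[v,u]*1000).round().astype(int)) for u in (236,241,246,251)])
cv2.imwrite('pics/c.png',np.hstack([cv2.resize(z['p'][225:315,205:285],(400,450),interpolation=2),cv2.resize(np.load('pics/side0.npz')['p'][225:315,205:285],(400,450),interpolation=2)])[...,::-1])
"
```

```text
(0.574, 0.141, 0.089) [243.9 273.9] [272.6 213.7]
(0.574, 0.141, 0.116) [242.5 264.5] [271.6 211.5]
(0.574, 0.141, 0.13) [241.8 259.4] [271.  210.2]
(0.5735, 0.1413, 0) [248.3 302.8] [275.7 220.8]
240 [(np.int64(525), np.int64(199), np.int64(253)), (np.int64(517), np.int64(196), np.int64(254)), (np.int64(509), np.int64(193), np.int64(255)), (np.int64(503), np.int64(188), np.int64(254))]
244 [(np.int64(520), np.int64(206), np.int64(251)), (np.int64(512), np.int64(203), np.int64(252)), (np.int64(505), np.int64(199), np.int64(253)), (np.int64(497), np.int64(195), np.int64(254))]
248 [(np.int64(534), np.int64(193), np.int64(224)), (np.int64(507), np.int64(210), np.int64(252)), (np.int64(500), np.int64(205), np.int64(252)), (np.int64(496), np.int64(198), np.int64(247))]
252 [(np.int64(579), np.int64(148), np.int64(153)), (np.int64(507), np.int64(211), np.int64(244)), (np.int64(500), np.int64(206), np.int64(243)), (np.int64(498), np.int64(197), np.int64(236))]
256 [(np.int64(581), np.int64(148), np.int64(142)), (np.int64(510), np.int64(209), np.int64(232)), (np.int64(507), np.int64(201), n
[... 1834 characters left out ...]
.int64(563), np.int64(170), np.int64(57)), (np.int64(556), np.int64(164), np.int64(56)), (np.int64(557), np.int64(148), np.int64(39))]
300 [(np.int64(592), np.int64(157), np.int64(14)), (np.int64(568), np.int64(167), np.int64(39)), (np.int64(557), np.int64(164), np.int64(43)), (np.int64(549), np.int64(158), np.int64(42))]
304 [(np.int64(588), np.int64(162), np.int64(9)), (np.int64(568), np.int64(168), np.int64(28)), (np.int64(557), np.int64(166), np.int64(32)), (np.int64(551), np.int64(158), np.int64(28))]
308 [(np.int64(579), np.int64(173), np.int64(13)), (np.int64(562), np.int64(176), np.int64(27)), (np.int64(555), np.int64(170), np.int64(25)), (np.int64(551), np.int64(159), np.int64(16))]
```

View pics/c.png

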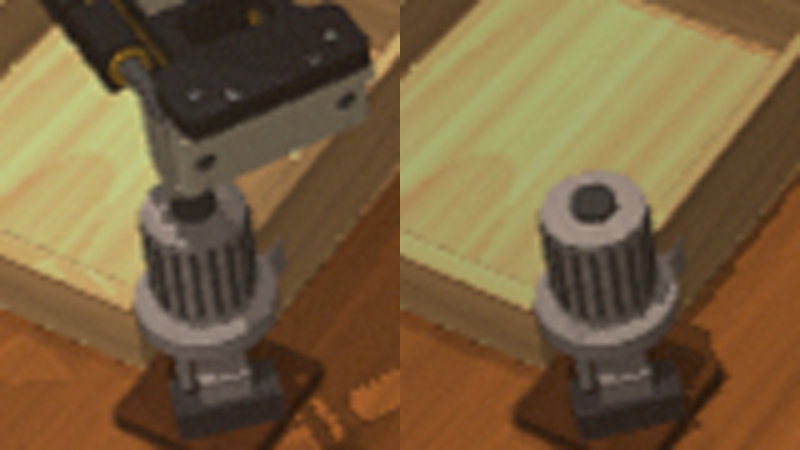

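```bash
python3 -c "
from h import *
for c,h in (((.5735,.1405),-25),((.217,-.612),-70.5)):
  for s in(-1,1):
    a=np.radians(h); x,y=c[0]+s*.055*np.cos(a),c[1]+s*.055*np.sin(a)
    print(h,s,[(z,np.round(proj('side',(x,y,z)),0)) for z in(.16,.18,.20,.22)])
d=np.load('pics/side0.npz')['d']; W=cloud('side',d)
for v in range(84,136,4):
  r=W[v,525:560]; m=(r[:,2]>.05)&(abs(r[:,0]-.217)<.15)&(abs(r[:,1]+.612)<.15); print(v,(np.where(m)[0]+525)[[0,-1]] if m.any() else '',(r[m].mean(0)*1000).round() if m.any() else '')
"
```

```text
-25 -1 [(0.16, array([254., 266.])), (0.18, array([253., 258.])), (0.2, array([252., 250.])), (0.22, array([251., 242.]))]
-25 1 [(0.16, array([227., 232.])), (0.18, array([226., 224.])), (0.2, array([225., 216.])), (0.22, array([223., 208.]))]
-70.5 -1 [(0.16, array([534., 135.])), (0.18, array([536., 128.])), (0.2, array([539., 121.])), (0.22, array([541., 114.]))]
-70.5 1 [(0.16, array([529., 114.])), (0.18, array([532., 107.])), (0.2, array([534., 100.])), (0.22, array([536.,  93.]))]
84 [536 559] [ 206. -542.  301.]
88 [534 559] [ 208. -587.  272.]
92 [533 554] [ 214. -601.  254.]
96 [539 553] [ 200. -562.  265.]
100 [542 551] [ 198. -553.  259.]
104 [541 550] [ 197. -551.  250.]
108 [539 548] [ 198. -553.  238.]
112 [538 547] [ 197. -554.  228.]
116  
120  
124  
128  
132
```

The reported closure was empty. In the picture the shut finger tips sit just above the cap, at about z 125 mm while the reported TCP is 89. The gripper body's underside is at 212 mm, which gives a tip at 128. So the real tips are about 37 mm higher than reported, with no visible sideways offset. I'll raise, open, then go 37 mm lower.

Call:
{"op": "drive_tool", "data": {"rot": [[0,0,0],[0,0,0],[0,0,0],[0,0,0],[0,0,0],[0,0,0],[0,0,0],[0,0,0],[0,0,0],[0,0,0],[0,0,0]], "slide": [[0,0,-15],[0,0,-15],[0,0,-15],[0,0,-15],[0,0,-15],[0,0,-15],[0,0,-15],[0,0,-15],[0,0,-15],[0,0,-15],[0,0,-15]], "jaw": [0,0,0,0,0,0,0,0,0,0,0]}}

```text
clock: 5.55
tcp_pos: [0.5739, 0.1408, 0.1036]
tcp_rot: [0.001, 0.843, 0.537, -0.0]
ft_force: [0.7, 0.0, 0.5]
width: 0.0839
grip_force: 0.0
```

Call:
{"op": "drive_tool", "data": {"rot": [[0,0,0],[0,0,0],[0,0,0],[0,0,0],[0,0,0]], "slide": [[0,0,20],[0,0,35],[0,0,45],[0,0,45],[0,0,45]], "jaw": [0,0,0,0,0]}}

```text
clock: 6.05
tcp_pos: [0.5742, 0.1409, 0.0588]
tcp_rot: [0.001, 0.843, 0.537, -0.0]
ft_force: [0.9, 0.6, 0.3]
width: 0.0933
grip_force: 0.0
```

```bash
python3 -c "
from h import *
go()
p,d=imaging.grab_frame('side');W=cloud('side',d)
cv2.imwrite('pics/d.png',cv2.resize(p[210:315,190:310],(800,600),interpolation=2)[...,::-1])
"
```

```text
t 6.05 p [574.2 140.9  58.8] F [0.9 0.6 0.3] w 0.0933 grip 0.0 j [-0.09  0.68 -0.31  1.73  0.28  0.77 -0.97]
heading -25.0
```

View pics/d.png

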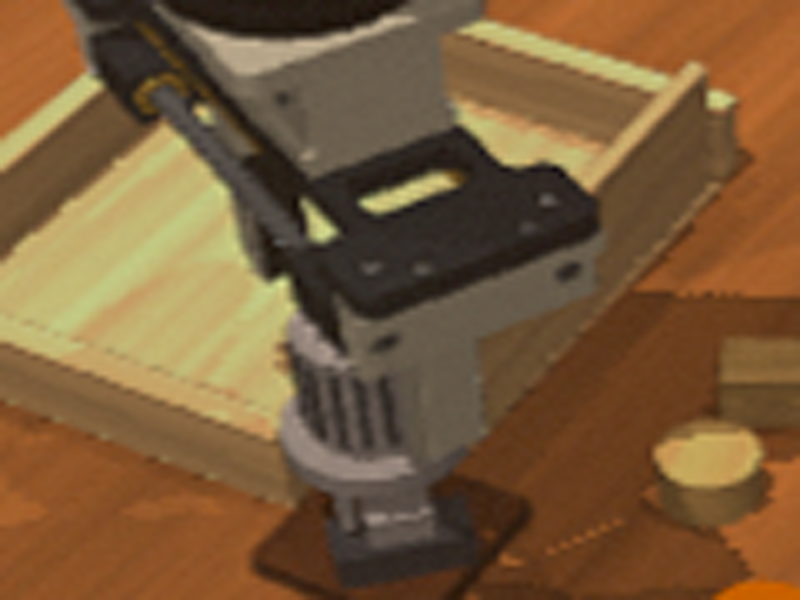

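The near finger's tip is at about px (257,290), which puts it near z 0.098. That confirms the roughly 38 mm offset, and the fingers straddle the sleeve. I'll go down 16 mm more and close.

Call:
{"op": "drive_tool", "data": {"rot": [[0,0,0],[0,0,0],[0,0,0],[0,0,0],[0,0,0],[0,0,0],[0,0,0],[0,0,0],[0,0,0],[0,0,0],[0,0,0]], "slide": [[0,0,10],[0,0,16],[0,0,16],[0,0,16],[0,0,16],[0,0,16],[0,0,16],[0,0,16],[0,0,16],[0,0,16],[0,0,16]], "jaw": [0,0,0,1,1,1,1,1,1,1,1], "squeeze": 45}}

```text
clock: 7.2
tcp_pos: [0.5745, 0.1405, 0.0426]
tcp_rot: [0.001, 0.843, 0.537, 0.0]
ft_force: [0.6, -0.4, -0.4]
width: 0.0414
grip_force: 45.0
```

```bash
python3 -c "
from h import *
go()"
```

```text
t 7.2 p [574.5 140.5  42.6] F [ 0.6 -0.4 -0.4] w 0.0414 grip 45.0 j [-0.1   0.7  -0.3   1.74  0.29  0.74 -0.98]
heading -25.0
```

Gripped at 41.4 mm, which matches the sleeve. Lift.

Call:
{"op": "drive_tool", "data": {"rot": [[0,0,0],[0,0,0],[0,0,0],[0,0,0],[0,0,0],[0,0,0]], "slide": [[0,0,-4],[0,0,-8],[0,0,-12],[0,0,-14.5],[0,0,-14.5],[0,0,-14.5]], "jaw": [1,1,1,1,1,1]}}

```text
clock: 7.8
tcp_pos: [0.5744, 0.1404, 0.057]
tcp_rot: [0.001, 0.843, 0.537, 0.0]
ft_force: [4.6, -0.7, -8.8]
width: 0.0417
grip_force: 45.0
```

```bash
python3 -c "
from h import *
go()"
```

```text
t 7.8 p [574.4 140.4  57. ] F [ 4.6 -0.7 -8.8] w 0.0417 grip 45.0 j [-0.09  0.68 -0.3   1.73  0.28  0.77 -0.97]
heading -25.0
```

Call:
{"op": "drive_tool", "data": {"rot": [[0,0,-0.1],[0,0,-0.2],[0,0,-0.3],[0,0,-0.4],[0,0,-0.5],[0,0,-0.6],[0,0,-0.7],[0,0,-0.8],[0,0,-0.9],[0,0,-1.0],[0,0,-1.1],[0,0,-1.2],[0,0,-1.27],[0,0,-1.33],[0,0,-1.33],[0,0,-1.33]], "slide": [[0,0,0],[0,0,0],[0,0,0],[0,0,0],[0,0,0],[0,0,0],[0,0,0],[0,0,0],[0,0,0],[0,0,0],[0,0,0],[0,0,0],[0,0,0],[0,0,0],[0,0,0],[0,0,0]], "jaw": [1,1,1,1,1,1,1,1,1,1,1,1,1,1,1,1]}}

```text
clock: 9.4
tcp_pos: [0.5742, 0.1405, 0.0569]
tcp_rot: [0.001, 0.333, 0.943, -0.001]
ft_force: [4.3, 0.6, -9.0]
width: 0.0418
grip_force: 45.0
```

```bash
python3 -c "
from h import *
go(); print(ctrl.sense()['ft_torque'])
p,d=imaging.grab_frame('side');cv2.imwrite('pics/e.png',p[...,::-1])
W=cloud('side',d); c=np.array([.5744,.1404]); q=(W[...,:2]-c)
m=(W[...,2]>.06)&(W[...,2]<.095)&(np.hypot(q[...,0],q[...,1])<.23)&(np.hypot(q[...,0],q[...,1])>.08)
print(m.sum(), (W[m].mean(0)*1000).round(), np.degrees(np.median(np.arctan2(q[m][:,1],q[m][:,0])))) 
"
```

```text
t 9.4 p [574.2 140.5  56.9] F [ 4.3  0.6 -9. ] w 0.0418 grip 45.0 j [ 0.12  0.76 -0.67  1.72  0.59  0.87  0.08]
heading 51.1
[ 0.50228535 -1.34193637 -0.36630884]
1011 [533. 313.  73.] 106.56228020772974
```

```bash
python3 -c "
from h import *
p,d=imaging.grab_frame('side')
W=cloud('side',d); c=np.array([.5744,.1404]); q=(W[...,:2]-c); r=np.hypot(q[...,0],q[...,1]); a=np.degrees(np.arctan2(q[...,1],q[...,0]))
for z0,z1 in((.045,.06),(.06,.095)):
  m=(W[...,2]>z0)&(W[...,2]<z1)&(r<.23)&(r>.1)&(a>-120)&(a<40)
  print(m.sum(), np.histogram(a[m],np.arange(-120,41,8))[0], np.median(a[m]))
"
```

```text
68 [ 0  0  0  0  0  0  0  0  0  0  0  0  0 10 58  0  0  0  0  0] -7.3048495949282435
65 [ 0  0  0  0  0  0  0  0  0  0  0  0  0 31 34  0  0  0  0  0] -7.992923650991178
```

The gate direction is about -8°, and fully open is -9°. Let the collar down.

Call:
{"op": "drive_tool", "data": {"rot": [[0,0,0],[0,0,0],[0,0,0],[0,0,0],[0,0,0],[0,0,0]], "slide": [[0,0,4],[0,0,8],[0,0,12],[0,0,14.5],[0,0,14.5],[0,0,14.5]], "jaw": [1,1,1,1,1,1]}}

```text
clock: 10.1
tcp_pos: [0.5743, 0.1405, 0.0428]
tcp_rot: [0.001, 0.332, 0.943, -0.001]
ft_force: [4.2, -0.7, -4.4]
width: 0.0412
grip_force: 45.0
```

Call:
{"op": "drive_tool", "data": {"rot": [[0,0,0],[0,0,0],[0,0,0],[0,0,0],[0,0,0],[0,0,0]], "slide": [[0,0,0],[0,0,0],[0,0,0],[0,0,0],[0,0,0],[0,0,0]], "jaw": [0,0,0,0,0,0]}}

```text
clock: 10.7
tcp_pos: [0.5738, 0.1408, 0.0426]
tcp_rot: [0.001, 0.332, 0.943, -0.001]
ft_force: [-0.1, -0.6, 0.3]
width: 0.0844
grip_force: 0.0
```

Call:
{"op": "drive_tool", "data": {"rot": [[0,0,0],[0,0,0],[0,0,0],[0,0,0],[0,0,0],[0,0,0]], "slide": [[0,0,-10],[0,0,-50],[0,0,-90],[0,0,-120],[0,0,-120],[0,0,-120]], "jaw": [0,0,0,0,0,0]}}

```text
clock: 11.3
tcp_pos: [0.574, 0.1409, 0.1635]
tcp_rot: [0.001, 0.332, 0.943, -0.001]
ft_force: [-0.9, -0.6, -0.8]
width: 0.0927
grip_force: 0.0
```

```bash
python3 -c "
from h import *
go((449.5,-321,160,-30),(449.5,-321,22,-30))
p,d=imaging.grab_frame('side')
W=cloud('side',d); c=np.array([.5735,.1413]); q=(W[...,:2]-c); r=np.hypot(q[...,0],q[...,1]); a=np.degrees(np.arctan2(q[...,1],q[...,0]))
for z0,z1 in((.045,.06),(.06,.095)):
  m=(W[...,2]>z0)&(W[...,2]<z1)&(r<.23)&(r>.1)&(a>-120)&(a<40)
  print(m.sum(), np.median(a[m]))
m=(r<.02)&(r>.011)&(W[...,2]>.1)&(W[...,2]<.14); print('sleeve top z',np.percentile(W[m][:,2],[50,90]))
cv2.imwrite('pics/f.png',cv2.resize(p[120:360,160:480],(800,600))[...,::-1])
"
```

```text
t 11.3 p [574.  140.9 163.5] F [-0.9 -0.6 -0.8] w 0.0927 grip 0.0 j [ 0.17  0.64 -0.75  1.61  0.48  1.08  0.18]
heading 51.2
slide [-192.2 -438.1    4.2] rot [0.002 0.003 1.418]
slide [-191.8 -438.   142.2] rot [0.002 0.003 1.418]
128 -7.791127942993624
178 -8.399341537191702
sleeve top z [0.11103656 0.11303544]
```

View pics/f.png

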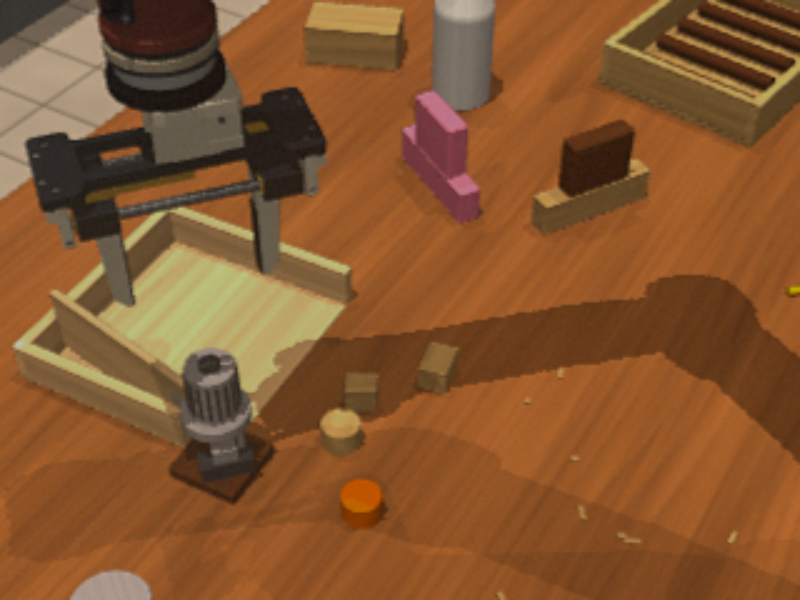

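The gate is open into the bay and the collar is down (sleeve top 112 mm). Pusher and offcuts are in place. Now to the pusher.

Call:
{"op": "drive_tool", "data": {"rot": [[0.002,0.003,1.418],[0.002,0.003,1.418],[0.002,0.003,1.418],[0.002,0.003,1.418],[0.002,0.003,1.418],[0.002,0.003,1.418],[0.002,0.003,1.418],[0.002,0.003,1.418],[0.002,0.003,1.418],[0.002,0.003,1.418],[0.002,0.003,1.418],[0.002,0.003,1.418],[0.002,0.003,1.418],[0.002,0.003,1.418],[0.002,0.003,1.418]], "slide": [[-192,-438,4],[-192,-438,4],[-192,-438,4],[-192,-438,4],[-192,-438,4],[-192,-438,4],[-192,-438,4],[-192,-438,4],[-192,-438,4],[-192,-438,4],[-192,-438,4],[-192,-438,4],[-192,-438,4],[-192,-438,4],[-192,-438,4]], "jaw": [0,0,0,0,0,0,0,0,0,0,0,0,0,0,0]}}

```text
clock: 12.85
tcp_pos: [0.4498, -0.3194, 0.1594]
tcp_rot: [-0.001, 0.865, 0.501, -0.001]
ft_force: [0.3, 0.3, -0.2]
width: 0.0928
grip_force: 0.0
```

```bash
python3 -c "
from h import *
go((449.5,-321,22,-30))"
```

```text
t 12.85 p [ 449.8 -319.4  159.4] F [ 0.3  0.3 -0.2] w 0.0928 grip 0.0 j [ 0.83  0.51 -0.38  1.73  0.23  0.95 -0.17]
heading -29.9
slide [ -1.5   0.8 137.4] rot [-0.002  0.     0.002]
```

Call:
{"op": "drive_tool", "data": {"rot": [[0,0,0],[0,0,0],[0,0,0],[0,0,0],[0,0,0],[0,0,0],[0,0,0],[0,0,0],[0,0,0],[0,0,0],[0,0,0],[0,0,0],[0,0,0],[0,0,0],[0,0,0],[0,0,0]], "slide": [[-1,0,35],[-1,0,70],[-1,0,100],[-1,0,125],[-1,0,137],[-1,0,137],[-1,0,137],[-1,0,137],[-1,0,137],[-1,0,137],[-1,0,137],[-1,0,137],[-1,0,137],[-1,0,137],[-1,0,137],[-1,0,137]], "jaw": [0,0,0,0,0,0,1,1,1,1,1,1,1,1,1,1], "squeeze": 35}}

```text
clock: 14.45
tcp_pos: [0.4487, -0.3216, 0.0224]
tcp_rot: [-0.001, 0.866, 0.5, -0.001]
ft_force: [-0.5, -0.6, -0.8]
width: 0.0235
grip_force: 35.0
```

```bash
python3 -c "
from h import *
go((450,-321,62,-30),(428,16.5,62,3.7))"
```

```text
t 14.45 p [ 448.7 -321.6   22.4] F [-0.5 -0.6 -0.8] w 0.0235 grip 35.0 j [ 0.78  0.69 -0.31  1.87  0.33  0.64 -0.25]
heading -30.0
slide [  1.2   0.8 -39.6] rot [-0.001  0.001 -0.   ]
slide [ 282.4 -187.1  -39.5] rot [-0.002  0.    -0.588]
```

Call:
{"op": "drive_tool", "data": {"rot": [[0,0,0],[0,0,0],[0,0,-0.588],[0,0,-0.588],[0,0,-0.588],[0,0,-0.588],[0,0,-0.588],[0,0,-0.588],[0,0,-0.588],[0,0,-0.588],[0,0,-0.588],[0,0,-0.588],[0,0,-0.588],[0,0,-0.588]], "slide": [[0,0,-20],[0,0,-40],[35,-23,-40],[70,-47,-40],[106,-70,-40],[141,-94,-40],[176,-117,-40],[212,-140,-40],[247,-164,-40],[270,-178,-40],[282,-187,-40],[282,-187,-40],[282,-187,-40],[282,-187,-40]], "jaw": [1,1,1,1,1,1,1,1,1,1,1,1,1,1]}}

```text
clock: 15.85
tcp_pos: [0.4276, 0.0145, 0.0624]
tcp_rot: [-0.001, 0.685, 0.729, -0.001]
ft_force: [0.2, -0.9, -1.4]
width: 0.0237
grip_force: 35.0
```

```bash
python3 -c "
from h import *
go((428,16.5,23.5,3.7))
p,d=imaging.grab_frame('side'); W=cloud('side',d)
def reg(c,z0,z1,nm,rad=.035):
    m=(W[...,2]>z0)&(W[...,2]<z1)&(np.hypot(W[...,0]-c[0],W[...,1]-c[1])<rad); P=W[m]
    r=cv2.minAreaRect((P[:,:2]*1000).astype(np.float32)) if m.sum()>4 else 0; print(nm,m.sum(),P.mean(0).round(4),r)
reg((.4985,.074),.018,.034,'round');reg((.51,.027),.018,.034,'step');reg((.4655,-.033),.018,.034,'block')
m=(W[...,2]>.05)&(W[...,2]<.085)&(abs(W[...,0]-.428)<.06)&(abs(W[...,1]-.0165)<.09)
for q in (W[m],):
  print(m.sum(),q.min(0),q.max(0),cv2.minAreaRect((q[:,:2]*1000).astype(np.float32)))
cv2.imwrite('pics/g.png',cv2.resize(p[180:360,200:440],(800,600),interpolation=2)[...,::-1])
"
```

```text
t 15.85 p [427.6  14.5  62.4] F [ 0.2 -0.9 -1.4] w 0.0237 grip 35.0 j [ 0.24  0.51 -0.46  2.16  0.41  0.56 -0.46]
heading 3.5
slide [ 2.   0.6 38.9] rot [-0.002  0.001 -0.003]
round 181 [0.4978 0.074  0.023 ] ((502.9761657714844, 66.72610473632812), (31.724050521850586, 51.84580612182617), 34.22230529785156)
step 98 [0.5042 0.0335 0.0241] ((500.6072082519531, 38.56190490722656), (28.341506958007812, 35.60697555541992), 33.322452545166016)
block 4 [ 0.4735 -0.0147  0.0225] 0
486 [ 0.41050486 -0.05063455  0.05004033] [0.43725666 0.08210297 0.0849745 ] ((426.3086853027344, 16.029571533203125), (25.44890785217285, 132.57131958007812), 3.1918275356292725)
```

View pics/g.png

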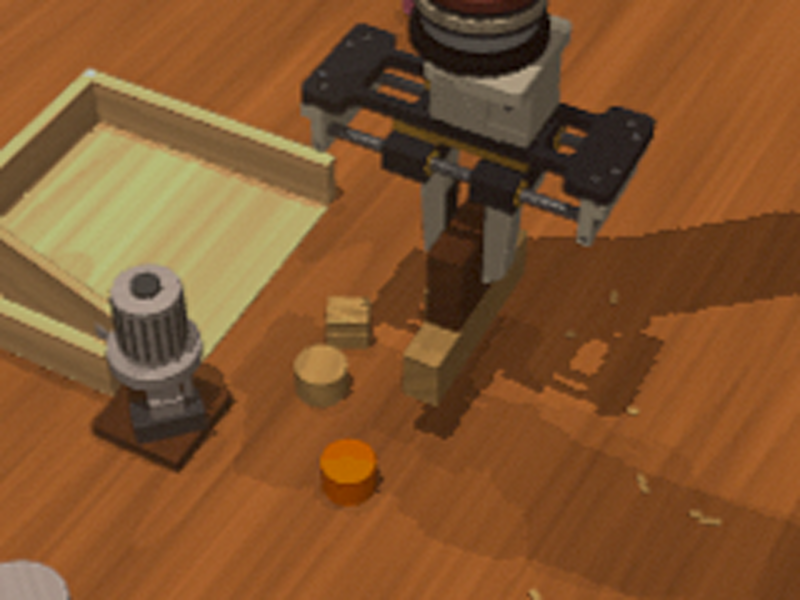

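The pusher is held upright at (426,16), yaw 3.2°, behind all three offcuts and clear of the orange one. Lower to about 1.3 mm above the table, then sweep.

Call:
{"op": "drive_tool", "data": {"rot": [[0,0,0],[0,0,0],[0,0,0],[0,0,0],[0,0,0]], "slide": [[0,0,15],[0,0,30],[0,0,38.7],[0,0,38.7],[0,0,38.7]], "jaw": [1,1,1,1,1]}}

```text
clock: 16.4
tcp_pos: [0.4278, 0.0158, 0.024]
tcp_rot: [-0.001, 0.684, 0.729, -0.001]
ft_force: [-0.4, -0.5, -1.0]
width: 0.0239
grip_force: 35.0
```

```bash
python3 -c "
from h import *
go((611,26,23.5,3.7))"
```

```text
t 16.4 p [427.8  15.8  24. ] F [-0.4 -0.5 -1. ] w 0.0239 grip 35.0 j [ 0.18  0.58 -0.38  2.2   0.48  0.45 -0.53]
heading 3.6
slide [ -1.4 183.4   0.2] rot [-0.002 -0.    -0.001]
```

Call:
{"op": "drive_tool", "data": {"rot": [[0,0,0],[0,0,0],[0,0,0],[0,0,0],[0,0,0],[0,0,0],[0,0,0],[0,0,0],[0,0,0],[0,0,0],[0,0,0],[0,0,0],[0,0,0],[0,0,0],[0,0,0],[0,0,0],[0,0,0],[0,0,0],[0,0,0],[0,0,0]], "slide": [[0,8,0],[0,18,0],[0,28,0],[0,38,0],[0,48,0],[0,58,0],[0,68,0],[0,78,0],[0,88,0],[0,98,0],[0,108,0],[0,118,0],[0,128,0],[0,138,0],[0,148,0],[0,158,0],[0,168,0],[0,176,0],[0,184,0],[0,186,0]], "jaw": [1,1,1,1,1,1,1,1,1,1,1,1,1,1,1,1,1,1,1,1]}}

```text
clock: 18.4
tcp_pos: [0.6145, 0.0282, 0.0236]
tcp_rot: [-0.0, 0.684, 0.729, -0.0]
ft_force: [-0.7, 1.1, -1.6]
width: 0.0239
grip_force: 35.0
```

```bash
python3 -c "
from h import *
go((480,20,22,3.7))"
```

```text
t 18.4 p [614.5  28.2  23.6] F [-0.7  1.1 -1.6] w 0.0239 grip 35.0 j [ 0.17  0.78 -0.43  1.68  0.43  0.78 -0.39]
heading 3.7
slide [   0.4 -134.7    1.7] rot [-0.001 -0.001 -0.001]
```

Call:
{"op": "drive_tool", "data": {"rot": [[0,0,0],[0,0,0],[0,0,0],[0,0,0],[0,0,0],[0,0,0],[0,0,0],[0,0,0],[0,0,0]], "slide": [[0,-10,0],[0,-30,0],[0,-55,0],[0,-80,0],[0,-105,0],[0,-125,0],[0,-135,0],[0,-135,0],[0,-135,0]], "jaw": [1,1,1,1,1,1,1,1,1]}}

```text
clock: 19.3
tcp_pos: [0.4803, 0.0197, 0.0242]
tcp_rot: [-0.0, 0.684, 0.729, 0.001]
ft_force: [-0.7, -0.0, -1.6]
width: 0.0239
grip_force: 35.0
```

```bash
python3 -c "
from h import *
go()
p,d=imaging.grab_frame('side')
cv2.imwrite('pics/i.png',cv2.resize(p[160:360,150:410],(780,600),interpolation=2)[...,::-1])
W=cloud('side',d);a=np.radians(3.7)
X=(W[...,0]-.5807)*np.cos(a)+(W[...,1]-.0295)*np.sin(a);Y=-(W[...,0]-.5807)*np.sin(a)+(W[...,1]-.0295)*np.cos(a)
m=((W[...,2]>.012)&(W[...,2]<.033)&(abs(X-.05)<.11)&(abs(Y+.01)<.08)).astype(np.uint8)
n,l,s,c=cv2.connectedComponentsWithStats(m)
for i in range(1,n):
  if s[i,4]>25: k=l==i; print(s[i,4],c[i].round(),'x',X[k].min().round(3),X[k].max().round(3),'y',Y[k].min().round(3),Y[k].max().round(3),'z',W[k][:,2].max().round(3))
"
```

```text
t 19.3 p [480.3  19.7  24.2] F [-0.7 -0.  -1.6] w 0.0239 grip 35.0 j [ 0.19  0.63 -0.41  2.06  0.47  0.54 -0.49]
heading 3.7
188 [267. 239.] x 0.043 0.073 y -0.076 -0.035 z 0.029
138 [255. 253.] x 0.044 0.073 y -0.026 0.012 z 0.03
```

View pics/i.png

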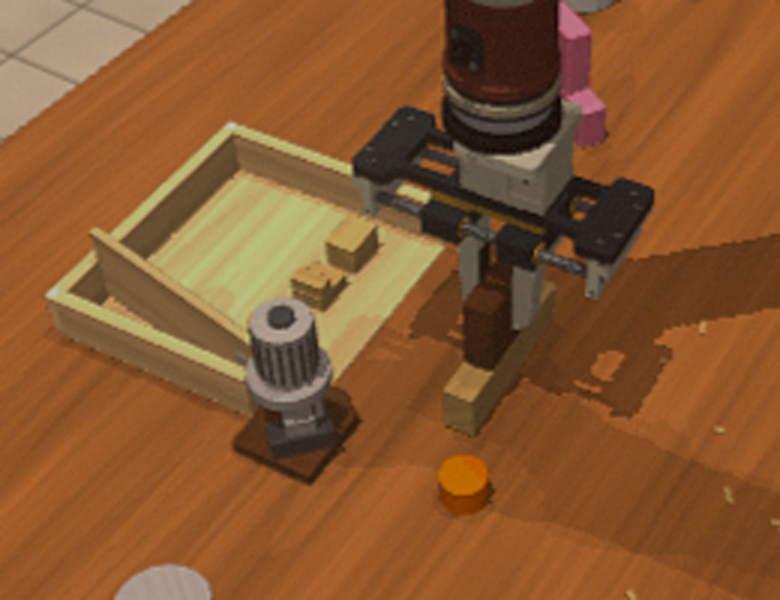

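The block and step are inside, at local x 43-73 mm. The round should be hidden behind the collar, so I'll check it in the top view before letting go of the pusher for good.

```bash
cat > chk.py <<'E'
from h import *
p,d=imaging.grab_frame('top'); W=cloud('top',d);a=np.radians(3.7)
X=(W[...,0]-.5807)*np.cos(a)+(W[...,1]-.0295)*np.sin(a);Y=-(W[...,0]-.5807)*np.sin(a)+(W[...,1]-.0295)*np.cos(a)
m=((W[...,2]>.009)&(W[...,2]<.034)&(abs(X-.03)<.17)&(abs(Y+.01)<.1)).astype(np.uint8)
n,l,s,c=cv2.connectedComponentsWithStats(m)
for i in range(1,n):
  if s[i,4]>25: k=l==i; print(s[i,4],c[i].round(),'x',X[k].min().round(3),X[k].max().round(3),'y',Y[k].min().round(3),Y[k].max().round(3),'zmed',np.median(W[k][:,2]).round(3),p[k].mean(0).round())
u,v=proj('top',(.634,.083,.024)); u,v=int(u),int(v); print('exp round',u,v,W[v,u],p[v,u])
E
python3 chk.py; python3 -c "
from h import *
for z in (.0,.024): print(proj('side',(.634,.083,z)))"
```

```text
124 [296. 196.] x 0.048 0.081 y 0.033 0.064 zmed 0.025 [206. 187. 113.]
120 [317. 196.] x 0.045 0.081 y -0.027 0.007 zmed 0.019 [205. 176. 107.]
137 [334. 195.] x 0.046 0.073 y -0.074 -0.037 zmed 0.026 [205. 188. 115.]
exp round 296 197 [0.63624593 0.08314536 0.02568185] [219 204 123]
(np.float64(242.43858192817012), np.float64(274.42270064417886))
(np.float64(241.30384513727915), np.float64(266.9844621701881))
```

All three are inside the bay, at local x 45-81 mm. Set the pusher down and release.

Call:
{"op": "drive_tool", "data": {"rot": [[0,0,0],[0,0,0],[0,0,0],[0,0,0],[0,0,0],[0,0,0],[0,0,0],[0,0,0],[0,0,0]], "slide": [[0,0,1],[0,0,1.8],[0,0,1.8],[0,0,1.8],[0,0,1.8],[0,0,1.8],[0,0,1.8],[0,0,1.8],[0,0,1.8]], "jaw": [1,1,1,0.5,0.3,0.2,0,0,0]}}

```text
clock: 20.3
tcp_pos: [0.4786, 0.0194, 0.022]
tcp_rot: [-0.001, 0.684, 0.729, -0.0]
ft_force: [-0.3, 0.2, 0.9]
width: 0.0674
grip_force: 0.0
```

Call:
{"op": "drive_tool", "data": {"rot": [[0,0,0],[0,0,0],[0,0,0],[0,0,0],[0,0,0],[0,0,0],[0,0,0],[0,0,0],[0,0,0]], "slide": [[0,0,-10],[0,0,-40],[0,0,-80],[0,0,-120],[0,0,-150],[0,0,-150],[0,0,-150],[0,0,-150],[0,0,-150]], "jaw": [0,0,0,0,0,0,0,0,0]}}

```text
clock: 21.2
tcp_pos: [0.4778, 0.0191, 0.1708]
tcp_rot: [-0.002, 0.684, 0.729, -0.002]
ft_force: [0.1, 0.0, 0.7]
width: 0.0932
grip_force: 0.0
```

```bash
python3 chk.py; python3 -c "
from h import *
go()
p,d=imaging.grab_frame('side'); W=cloud('side',d)
for z0,z1 in((.03,.045),(.085,.105)):
  m=(W[...,2]>z0)&(W[...,2]<z1)&(abs(W[...,0]-.48)<.05)&(abs(W[...,1]-.02)<.09); q=W[m]; print(m.sum(),q[:,2].max(),cv2.minAreaRect((q[:,:2]*1000).astype(np.float32)))
"
```

```text
38 [285. 176.] x 0.079 0.164 y 0.07 0.089 zmed 0.019 [90. 65. 43.]
34 [338. 193.] x 0.046 0.078 y -0.075 -0.058 zmed 0.028 [208. 193. 119.]
45 [295. 193.] x 0.059 0.08 y 0.041 0.067 zmed 0.026 [210. 192. 118.]
exp round 296 197 [0.50144134 0.05193715 0.54844759] [103  72  44]
t 21.25 p [478.   19.2 170.9] F [-0.4 -1.4  0.5] w 0.0931 grip 0.0 j [ 0.32  0.41 -0.57  1.9   0.28  0.91 -0.32]
heading 3.7
297 0.04484942051381249 ((477.6163024902344, 20.711040496826172), (24.563505172729492, 131.3114776611328), 2.917839288711548)
373 0.10127952913110663 ((478.136962890625, 21.23571014404297), (25.067710876464844, 75.50375366210938), 3.4319570064544678)
```

The pusher stands upright at (478,21), outside the bay, with its grip top at 98 mm. The robot is clear, so I'm handing in.

```bash
python3 -c "
from station import ctrl
print(ctrl.hand_in())"
```

```text
the job is handed in; nothing more can be done
None
```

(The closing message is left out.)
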